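# Switch on and tare the kitchen scale

### The arm

A 6-joint arm with a two-finger parallel gripper is mounted at the origin on the work surface. World frame = base frame: x ahead of the robot, y to its left, z up, the work surface at z = 0. Lengths are in m, angles in degrees, forces in N, time in s.
With the tool pointing down it reaches from about 0.3 to 0.75 m from the base axis. Payload 8.5 kg.
Tool frame: the origin (TCP) lies midway between the tips of the shut fingers; the grasp point (between the pads) lies env.tcp_to_grasp behind it (env.tcp_to_grasp is the distance from the TCP to the grasp point, in m); z points along the fingers, y is the line along which they close (so a half turn about z gives the same grasp; the last joint's range is limited). The gripper opens to 85 mm and grips with 20 to 120 N. Pads are 22 mm wide; open, the fingers measure 114 mm over their backs; the gripper's body (76 mm by 85 mm) begins 54 mm behind the grasp point. The pads swing forward as they close: fully open they stand 13 mm farther back than shut.
Start: joints at [-86.19, 21.807, 74.336, -0, 83.858, -12.336], TCP at [0.153, -0.528, 0.231] pointing down, gripper open.
Joint ranges: [-178.18, 178.18], [-50.72, 133.34], [12.68, 142.11], [-81.47, 261.47], [9.98, 163.14], [-165.26, 165.26]. Speed limits (degrees/s): [136.94, 136.94, 180, 180, 180, 180].

### API

Orientations are given as a 3x3 rotation matrix whose columns are the frame's x, y, z axes.
In Python, from rig import observe, optics, job, env gives the robot as it stands. The module is installed in compiled form; this text tells all that it offers.
- The arm moves only by the shell command python3 -m jog 'ROWS' [FORCE]. ROWS is JSON, a list of rows, each a list of 7 numbers: the turn, a rotation vector about the tool's x, y, z in rad, then the shift along the tool's x, y, z in m, then the opening in per cent of the stroke, from 0 (shut) to 100 (fully open). A call has 1 to 10 rows; each row shifts and turns the commanded pose from where the row before left it, along the tool's axes as they then stand; what a row does not reach is not made up. A row lasts 1/8 s, in which the tool goes at most 62.5 mm and 10.7 degrees, less where a joint would pass 70% of its speed; a pose out of reach is approached as far as the arm can. A call is refused whole if a number of a shift passes 0.0625 or a number of a turn 0.188, either way. A call with a gripper value outside its range is refused whole. The fingers move at their own pace and stop on an object; FORCE is the grip in N (left out, the last holds). Time passes only in rows, so rows that do not move let the fingers close. It gives the time, the measured TCP pose, the force, the opening and the grip force at its end, in the units of the state.
- observe(): the state, without advancing time (a new reading comes with each control period).
- optics.get_image(name): name is "side" or "top" or "wrist"; returns a dict with "pixels" (420x560x3 uint8, red, green, blue), "mtx" (3x3 intrinsics, pixels), "dist_coeffs" ([k1, k2, p1, p2, k3] as OpenCV has them; the pictures are not rectified), "rvec" (rotation vector, rad) and "tvec" (3), from world to camera coordinates, as OpenCV has them. Camera axes: x right, y down, z forward; pixel columns grow to the right and rows downward; lengths in m; the calibration is good to about 2 mm. A picture is of the moment at which its call begins. There is no depth.
- job.close_job(): hands the job in; it is judged then, once.
The state is a dict: "time_s": time; "q": joint angles; "qvel": joint speeds; "joint_efforts": joint torques, N m; "position": TCP position; "tool_rot": TCP orientation; "ft_force": force on the tool from outside, world axes, zero at the start; "wrist_torque": the same for the moment, N m; "grip_width": finger opening in m; "gripper_force": force on a finger pad.
Only numpy, scipy, OpenCV 4.12 (cv2) and the standard library are available. Lean on these libraries where they do the work, as an engineer would, in place of code of your own. Each camera call takes 0.05 s, during which the arm holds its last target. There are 200 camera calls.

### The job

Get the kitchen scale ready for weighing into the bowl that stands on it: with the fingertips press the power key (the larger of the two round keys) and let it come up, then press the tare key (the long bar-shaped one), let it come up and draw the hand back clear. Press gently but well down, for a moment each, one key at a time. Do not press the other two keys, do not touch the bowl, and leave everything else on the worktop where it stands.

Things in the scene. Friction and masses are not known exactly. Their poses are not given: they have to be found in the camera images.
- scale: white kitchen bench scale, fixed, 280 deep x 240 wide x 40 mm high (console), with a steel platform at its rear, top at 52 mm. Origin on the worktop 10 mm behind its middle; its +x points from the console to the rear (away from the robot, yaw up to 0.4 either way), y across, z up. The flat console (top at 40 mm) is the strip from x -150 to -60 mm with the key row along x = -122 mm, at y = -81, -27, 27 and 81 mm; a dark display lies behind the keys.
- power_unit: power key: round, 32 mm across, the larger of the two round keys. Listed point: on the console's surface under the key's middle; the key stands straight above it, its top 9 mm above this point when up. x and y axes as the scale's. All four keys sit in one row across the console, 54 mm from one to the next, in an order that differs each time; all are of the same grey plastic.
- tare_unit: tare key: a bar 38 mm long (along the scale's y) and 14 mm wide. Listed point: on the console's surface under the key's middle; the key stands straight above it, its top 9 mm above this point when up. x and y axes as the scale's. All four keys sit in one row across the console, 54 mm from one to the next, in an order that differs each time; all are of the same grey plastic.
- units_unit: units key, not to be pressed: round, 16 mm across. Listed point: on the console's surface under the key's middle; the key stands straight above it, its top 9 mm above this point when up. x and y axes as the scale's. All four keys sit in one row across the console, 54 mm from one to the next, in an order that differs each time; all are of the same grey plastic.
- light_unit: light key, not to be pressed: square, 18 x 18 mm. Listed point: on the console's surface under the key's middle; the key stands straight above it, its top 9 mm above this point when up. x and y axes as the scale's. All four keys sit in one row across the console, 54 mm from one to the next, in an order that differs each time; all are of the same grey plastic.
- power_key (a joint): power key: travel of this key in m: 0 up, 0.005 fully down; it counts as pressed beyond 0.003. Sprung: about 1 N starts it moving, 2.8 N holds it at 3 mm, 4 N takes it fully down; it comes up by itself. More than 25 N on it is too rough.
- tare_key (a joint): tare key: travel of this key in m: 0 up, 0.005 fully down; it counts as pressed beyond 0.003. Sprung: about 1 N starts it moving, 2.8 N holds it at 3 mm, 4 N takes it fully down; it comes up by itself. More than 25 N on it is too rough.
- units_key (a joint): units key: travel of this key in m: 0 up, 0.005 fully down; it counts as pressed beyond 0.003. Sprung: about 1 N starts it moving, 2.8 N holds it at 3 mm, 4 N takes it fully down; it comes up by itself. More than 25 N on it is too rough.
- light_key (a joint): light key: travel of this key in m: 0 up, 0.005 fully down; it counts as pressed beyond 0.003. Sprung: about 1 N starts it moving, 2.8 N holds it at 3 mm, 4 N takes it fully down; it comes up by itself. More than 25 N on it is too rough.
- bowl: loose white ceramic bowl, 150 mm across the rim, 60 mm high, on the platform; its rim is 112 mm above the worktop and stays at least 80 mm behind the middle of the key row. Origin: centre of its underside.
- salt: loose steel salt shaker, 42 mm across, 67 mm high, standing in front of the console (robot's side), about 80 to 95 mm from the key row. Origin: centre of its underside.
- carrot: loose carrot, 153 mm long, 28 mm thick, lying on the worktop in front of the console (robot's side), roughly along the scale's front. Origin: under its middle; x towards its tip.
- mill: loose dark wooden pepper mill, 54 mm across, 160 mm high, beside the scale's platform at +y. Origin: centre of its underside.
- mug: loose blue mug, 76 mm across, 85 mm high, beside the platform at -y. Origin: centre of its underside.
- peeled_carrot: loose carrot, 153 mm long, 28 mm thick, on the thick wooden board at the robot's left (board 360 x 280 mm, top at 40 mm). Origin: under its middle; x towards its tip.
- knife: loose chef's knife, 300 mm long, 24 mm thick, lying flat on the board. Origin: under the joint of handle and blade; x towards its tip.
- onion: loose onion, 68 mm across, 69 mm high, on the square white plate (250 mm) at the robot's right. Origin: centre of its underside.
Mind the look-alikes: they are no part of the job. Leave any pink look-alike of the salt alone.

How it is judged:
By the outcome, as a careful person would: the job done as asked, in the order asked, and still so for the second after the job is handed in, with the robot touching nothing.
It also fails if it takes over 35 s, if anything falls off the work surface, if the arm or the gripper's body presses on something with over 40 N, if the wrist force passes 120 N, or if a joint passes its speed limit or range.

## Working session

There is one attempt and no reset: what is moved stays moved. The work goes in short steps, Python scripts to look and compute and a shell command to move; the robot and the scene stay as the last step left them, time stands still between calls to the robot, and variables do not carry over. Pictures are saved under pics/ and viewed, at most 10 in all, crops included, and the job is handed in when it is done.

```bash
mkdir -p pics
cat > h.py <<'E'
import numpy as np, cv2
from rig import observe, optics, job, env
def ray(im,uv,z):
    """pixels -> world points on plane height z"""
    uv=np.array(uv,float).reshape(-1,1,2)
    n=cv2.undistortPoints(uv,np.array(im["mtx"]),np.array(im["dist_coeffs"])).reshape(-1,2)
    R=cv2.Rodrigues(np.array(im["rvec"],float))[0]; t=np.array(im["tvec"],float).ravel()
    c=-R.T@t; d=np.c_[n,np.ones(len(n))]@R
    return c+d*((z-c[2])/d[:,2])[:,None]
def px(im,P):
    return cv2.projectPoints(np.array(P,float).reshape(-1,1,3),np.array(im["rvec"],float),np.array(im["tvec"],float),np.array(im["mtx"]),np.array(im["dist_coeffs"]))[0].reshape(-1,2)
def save(im,f): cv2.imwrite(f,im["pixels"][:,:,::-1])
E
python3 - <<'E'
from h import *
import pickle
for n in ("top","side"):
    im=optics.get_image(n); save(im,f"pics/{n}0.png"); pickle.dump(im,open(f"{n}0.pkl","wb"))
s=observe(); print(s["time_s"],s["position"],s["tool_rot"],s["ft_force"],s["grip_width"],env.tcp_to_grasp)
E
```

```text
0.1 [ 0.15290701 -0.52805056  0.23079603] [[ 9.60566409e-01  2.78050645e-01 -1.09149535e-04]
 [ 2.78050556e-01 -9.60565602e-01  1.27002471e-03]
 [ 2.48285901e-04 -1.25029217e-03 -9.99999188e-01]] [ 0.4544312   0.52877234 -0.31022414] 0.08525155964769521 0.0187
```

View pics/top0.png

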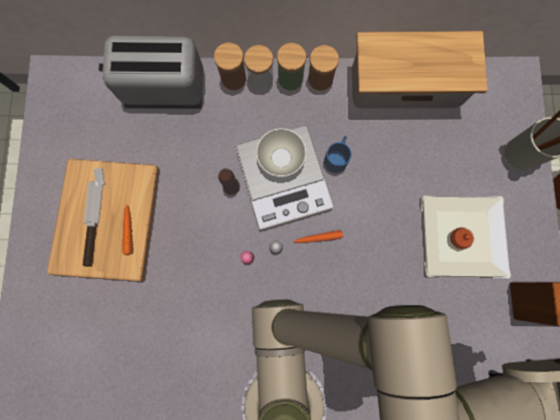

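View pics/side0.png

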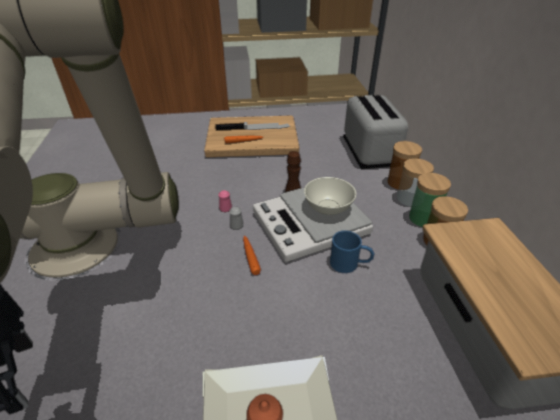

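The top view shows the scale's console with keys at about (268,216), (286,212), (303,208) and (320,202). They look like bar, small round, large round and square. The salt is at (276,247) and the carrot at (318,237). I'll zoom in and measure.

Run:
```python
from h import *
import pickle
I={n:pickle.load(open(f"{n}0.pkl","rb")) for n in("top","side")}
a=cv2.resize(I["top"]["pixels"][170:260,235:345],None,fx=5,fy=5,interpolation=cv2.INTER_CUBIC)
cv2.imwrite("pics/c.png",a[:,:,::-1])
for n,(r0,r1,c0,c1) in {"top":(190,228,250,335),"side":(195,258,245,310)}.items():
    im=I[n]; g=cv2.cvtColor(im["pixels"],cv2.COLOR_RGB2GRAY)
    sub=cv2.resize(g[r0:r1,c0:c1],None,fx=4,fy=4,interpolation=cv2.INTER_CUBIC)
    m=(sub<135).astype(np.uint8)
    k,l,st,ce=cv2.connectedComponentsWithStats(m)
    for i in range(1,k):
        if st[i,4]>150:
            uv=(ce[i]+.5)/4-.5+[c0,r0]; print(n,uv.round(1),st[i,4],st[i,2:4],ray(im,uv,.047)[0].round(4))
```

```text
top [290.1 197.7] 4746 [142  67] [ 0.6044 -0.0171  0.047 ]
top [253.4 214.4] 1034 [ 34 124] [0.5519 0.0946 0.047 ]
top [318.4 203.1] 405 [34 28] [ 0.5875 -0.1038  0.047 ]
top [301.9 208.1] 681 [44 43] [ 0.5719 -0.0532  0.047 ]
top [302.8 220.1] 5384 [265  78] [ 0.5349 -0.0558  0.047 ]
top [285.5 212.5] 354 [25 25] [ 0.5581 -0.0034  0.047 ]
top [269.  217.9] 627 [56 36] [0.5414 0.047  0.047 ]
side [264.4 232. ] 28707 [260 252] [ 0.5305 -0.0659  0.047 ]
side [305.5 207.4] 2378 [36 88] [0.6634 0.0255 0.047 ]
side [264.8 207.9] 957 [40 40] [0.5425 0.0398 0.047 ]
side [288.5 220.8] 4093 [ 97 100] [ 0.6038 -0.0283  0.047 ]
side [272.1 218.2] 486 [29 23] [ 0.5586 -0.0106  0.047 ]
side [279.8 229.6] 1602 [52 40] [ 0.5741 -0.0621  0.047 ]
side [288.  241.9] 900 [42 32] [ 0.5893 -0.1136  0.047 ]
```

View pics/c.png

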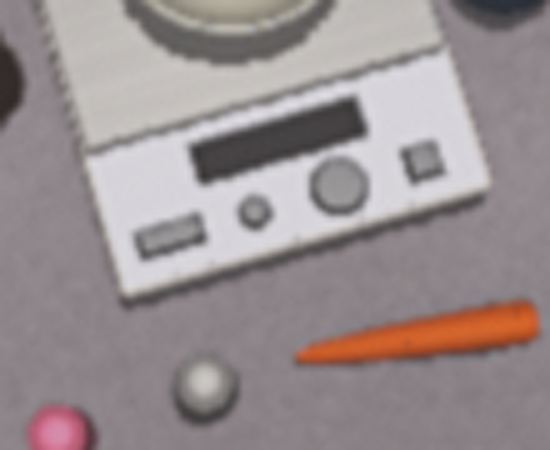

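The crop confirms the order from left to right: tare bar, units (small round), power (large round), light (square). The tool's yaw already matches the scale's to within a degree or so. I'll shut the fingers and travel to above the power key.

```bash
python3 -m jog '[[0,0,0,0.04,-0.025,0,0],[0,0,0,0.05,-0.032,0,0],[0,0,0,0.05,-0.032,0,0],[0,0,0,0.05,-0.032,0,0],[0,0,0,0.05,-0.032,0,0],[0,0,0,0.05,-0.032,0,0],[0,0,0,0.05,-0.032,0,0],[0,0,0,0.05,-0.032,0,0],[0,0,0,0.04,-0.025,0,0],[0,0,0,0.03,-0.018,0,0]]' 20
python3 -m jog '[[0,0,0,0.02,-0.012,0,0],[0,0,0,0,0,0,0],[0,0,0,0,0,0,0]]'
python3 - <<'E'
from h import *
import pickle
for n in ("wrist","top"):
    im=optics.get_image(n); save(im,f"pics/{n}1.png"); pickle.dump(im,open(f"{n}1.pkl","wb"))
s=observe(); print(s["position"],s["tool_rot"])
E
```

```text
time_s: 1.35
position: [0.5145, -0.118, 0.231]
tool_rot: [[0.96, 0.28, -0.001], [0.28, -0.96, 0.0], [-0.0, -0.0, -1.0]]
ft_force: [0.3, -1.1, 0.5]
grip_width: 0.0002
gripper_force: 0.0
time_s: 1.72
position: [0.529, -0.1032, 0.2311]
tool_rot: [[0.961, 0.278, -0.001], [0.278, -0.961, 0.0], [-0.001, -0.0, -1.0]]
ft_force: [-0.0, -0.6, -0.8]
grip_width: 0.0001
gripper_force: 0.0
[ 0.52896437 -0.10350801  0.23132619] [[ 9.60843482e-01  2.77091552e-01 -2.74466992e-04]
 [ 2.77091535e-01 -9.60843521e-01 -1.01636344e-04]
 [-2.91882403e-04  2.16041388e-05 -9.99999957e-01]]
```

View pics/wrist1.png

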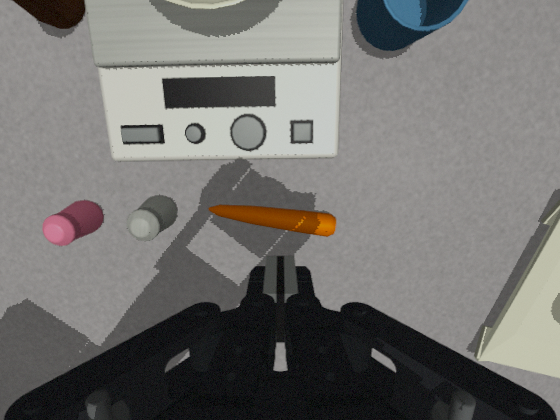

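The wrist view shows the row clearly: bar (141,134), small round (195,133), large round (248,132), square (302,131). Next I'll get their tops at z = 0.049.

Run:
```python
from h import *
import pickle
im=pickle.load(open("wrist1.pkl","rb")); g=cv2.cvtColor(im["pixels"],cv2.COLOR_RGB2GRAY)
s=observe(); R=np.array(s["tool_rot"]); p=np.array(s["position"])
m=(g[112:152,115:325]<185).astype(np.uint8)
k,l,st,ce=cv2.connectedComponentsWithStats(m); L=[]
for i in range(1,k):
    if 100<st[i,4]<3000:
        uv=ce[i]+[115,112]; w=ray(im,uv,.0475)[0]; L.append(w)
        print(uv.round(1),st[i],w.round(4),"tool shift",(R.T@(w-p)).round(4))
L=np.array(L); L=L[L[:,1].argsort()]; d=L[-1]-L[0]; print("yaw",np.arctan2(-d[0],d[1]),np.linalg.norm(np.diff(L,axis=0),axis=1), "tool yaw",np.arctan2(R[1,0],R[0,0]))
```

```text
[248.  131.7] [ 114    1   39   39 1157] [ 0.5762 -0.057   0.0475] tool shift [ 0.0583 -0.0316  0.1838]
[301.4 131.2] [174   7  25  25 597] [ 0.5913 -0.1076  0.0475] tool shift [0.0588 0.0212 0.1838]
[195.  132.9] [ 69  10  23  23 393] [ 0.5606 -0.0067  0.0475] tool shift [ 0.0572 -0.0842  0.1838]
[142.5 134.3] [  5  12  45  22 883] [0.5449 0.0437 0.0475] tool shift [ 0.0562 -0.137   0.1838]
yaw 0.29766768025582496 [0.05282279 0.05259557 0.05277705] tool yaw 0.2807658027281736
```

```bash
python3 -m jog '[[0,0,0,0.03,-0.016,0.03,0],[0,0,0,0.027,-0.016,0.05,0],[0,0,0,0,0,0.05,0],[0,0,0,0,0,0.03,0],[0,0,0,0,0,0.011,0],[0,0,0,0,0,0,0],[0,0,0,0,0,0,0]]'
python3 - <<'E'
from h import *
for n in ("wrist","side"): save(optics.get_image(n),f"pics/{n}2.png")
a=cv2.imread("pics/wrist2.png")[60:340,80:480]; b=cv2.resize(cv2.imread("pics/side2.png")[160:272,220:380],None,fx=2.5,fy=2.5,interpolation=cv2.INTER_CUBIC)
cv2.imwrite("pics/m2.png",np.hstack([a,b]))
E
```

```text
time_s: 2.7
position: [0.576, -0.0566, 0.0618]
tool_rot: [[0.961, 0.278, 0.002], [0.278, -0.961, -0.001], [0.002, 0.001, -1.0]]
ft_force: [0.9, -0.1, -0.2]
grip_width: -0.0002
gripper_force: 0.0
```

View pics/m2.png

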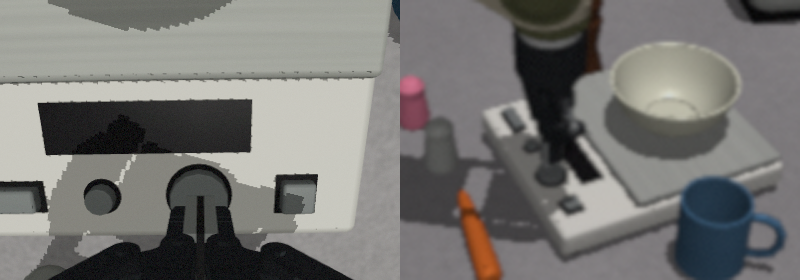

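The fingertips stand over the large round key (crop centre about (200,195)), clear of the bowl and the neighbouring keys. Now the press.

```bash
python3 -m jog '[[0,0,0,0,0,0.006,0],[0,0,0,0,0,0.005,0],[0,0,0,0,0,0.003,0],[0,0,0,0,0,0.002,0],[0,0,0,0,0,0.001,0],[0,0,0,0,0,0,0],[0,0,0,0,0,0,0]]'
```

```text
time_s: 3.68
position: [0.5753, -0.0562, 0.044]
tool_rot: [[0.961, 0.278, 0.0], [0.278, -0.961, -0.0], [0.0, 0.0, -1.0]]
ft_force: [-2.8, 0.2, 6.7]
grip_width: -0.0001
gripper_force: 3.9
```

The force is about 6.7 N at z = 0.044, so the key is down. I'll hold briefly, lift, then move across to the tare key at a safe height.

```bash
python3 -m jog '[[0,0,0,0,0,0,0],[0,0,0,0,0,-0.004,0],[0,0,0,0,0,-0.012,0],[0,0,0,0,0,-0.02,0],[0,0,0,0,-0.035,0,0],[0,0,0,-0.001,-0.037,0,0],[0,0,0,-0.001,-0.034,0.006,0],[0,0,0,0,0,0.012,0],[0,0,0,0,0,0,0],[0,0,0,0,0,0,0]]'
python3 - <<'E'
from h import *
for n in ("wrist","side"): save(optics.get_image(n),f"pics/{n}3.png")
a=cv2.imread("pics/wrist3.png")[60:340,80:480]; b=cv2.resize(cv2.imread("pics/side3.png")[160:272,220:380],None,fx=2.5,fy=2.5,interpolation=cv2.INTER_CUBIC)
cv2.imwrite("pics/m3.png",np.hstack([a,b]))
E
```

```text
time_s: 4.92
position: [0.5445, 0.0442, 0.0615]
tool_rot: [[0.961, 0.277, 0.0], [0.277, -0.961, -0.0], [0.0, 0.0, -1.0]]
ft_force: [-0.2, 0.1, -0.4]
grip_width: -0.0
gripper_force: 0.0
```

View pics/m3.png

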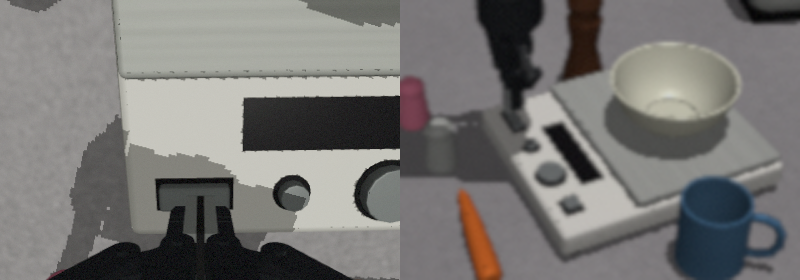

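The fingertips are over the bar key, about 2 mm right of its middle, and the power key is up. I'll shift left slightly, press, hold and lift.

```bash
python3 -m jog '[[0,0,0,0,-0.002,0.006,0],[0,0,0,0,0,0.005,0],[0,0,0,0,0,0.003,0],[0,0,0,0,0,0.002,0],[0,0,0,0,0,0.001,0],[0,0,0,0,0,0,0],[0,0,0,0,0,0,0]]'
```

```text
time_s: 5.9
position: [0.5432, 0.0469, 0.0444]
tool_rot: [[0.961, 0.278, -0.0], [0.278, -0.961, -0.0], [-0.0, -0.0, -1.0]]
ft_force: [-2.7, -0.2, 3.2]
grip_width: -0.0002
gripper_force: 1.8
```

The key is nearly down at 3.2 N. I'll push 1 mm more to be sure, then lift and withdraw.

```bash
python3 -m jog '[[0,0,0,0,0,0.001,0],[0,0,0,0,0,0,0],[0,0,0,0,0,0,0]]'
python3 -m jog '[[0,0,0,0,0,-0.005,0],[0,0,0,0,0,-0.015,0],[0,0,0,0,0,-0.03,0],[0,0,0,0,0,-0.05,0],[0,0,0,0,0,-0.05,0],[0,0,0,-0.04,0,-0.03,0],[0,0,0,-0.05,0,0,0],[0,0,0,-0.03,0,0,0],[0,0,0,0,0,0,0],[0,0,0,0,0,0,0]]'
python3 - <<'E'
from h import *
for n in ("wrist","side"): save(optics.get_image(n),f"pics/{n}4.png")
a=cv2.imread("pics/wrist4.png")[0:280,80:480]; b=cv2.imread("pics/side4.png")[100:380,180:580]
cv2.imwrite("pics/m4.png",np.hstack([a,b]))
E
```

```text
time_s: 6.28
position: [0.5433, 0.047, 0.0439]
tool_rot: [[0.961, 0.278, 0.0], [0.278, -0.961, -0.0], [0.0, 0.0, -1.0]]
ft_force: [-5.3, 0.3, 10.6]
grip_width: -0.0002
gripper_force: 4.9
time_s: 7.52
position: [0.4289, 0.0136, 0.2239]
tool_rot: [[0.961, 0.278, 0.002], [0.278, -0.961, -0.0], [0.001, 0.001, -1.0]]
ft_force: [-0.3, 0.1, -0.4]
grip_width: -0.0002
gripper_force: 0.0
```

View pics/m4.png

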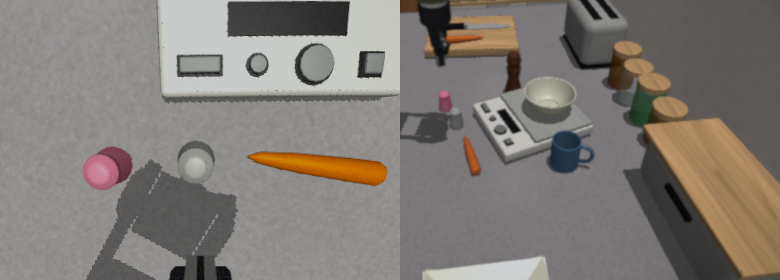

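All four keys are up, the bowl, salt, carrot and mug are where they were, and the hand is clear. I'm handing in.

```bash
python3 -c "from rig import job; print(job.close_job())"
```

```text
the job is handed in; nothing more can be done
None
```

I pressed the power key (about 7 N), let it come up, then pressed and released the tare key (about 11 N); the hand is clear, nothing else was moved, and the job is handed in at about 7.6 s.

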